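# Draw the last bearing ball and present the ball tray

## Robot

A 7-joint arm with a two-finger parallel gripper is mounted at the origin on a cart in front of the work surface, level with it; the furniture and walls round the work are solid. World frame = base frame: x ahead of the robot, y to its left, z up, the work surface at z = 0. Lengths are in mm, angles in rad, forces in N, time in s.
With the tool pointing down it reaches from about 400 to 925 mm from the base axis. Payload 4.1 kg.
Tool frame: the origin (TCP) lies at the very end of the fingers, on their centre line; the grasp point (between the pads) lies behind it (ctrl.tcp_to_grasp is the z of the grasp point in the tool frame, in mm); z points along the fingers, y is the line along which they close (so a half turn about z gives the same grasp; the last joint's range is limited). The gripper opens to 85 mm and grips with 20 to 120 N. Pads are 22 mm wide; open, the fingers measure 114 mm over their backs; the gripper's body (76 mm by 85 mm) begins 54 mm behind the grasp point. The pads swing forward as they close: fully open they stand 13 mm farther back than shut.
Start: joints at [-1.206, 0.398, 0.045, 1.537, -0.019, 1.207, -0.051], TCP at [290.763, 581.378, 231.347] pointing down, gripper open.
Joint ranges: [-2.82, 2.82], [-0.49, 2.23], [-1.37, 1.46], [0, 2.46], [-1.36, 4.5], [0.23, 2], [-2.94, 2.94]. Speed limits (rad/s): [2.57, 2.57, 3.14, 3.14, 3.14, 3.14, 3.14].

## Interface

Orientations are given as [roll, pitch, yaw] about the fixed x, y, z axes, in that order (R = Rz(yaw) Ry(pitch) Rx(roll)).
In Python, from workcell import ctrl gives the robot as it stands. Calls block until the motion is done:
- ctrl.movep(position, orientation): joint-space move of the TCP to a pose.
- ctrl.servo_line(position, vel=150, attitude=None, threshold=None): straight line of the TCP; attitude=None keeps the orientation; vel is the mean speed in mm/s. With threshold (N) it stops when the force on the tool has changed by that much, and returns True; else False.
- ctrl.goto_joints(angles): joint-space move.
- ctrl.gripper_to(opening): opening from 0.0 (shut) to 1.0 (fully open); the grip force is fixed at half the most; returns when the fingers have stopped.
- ctrl.pause(seconds).
- ctrl.inverse_kinematics(position, orientation): joint angles nearest the present ones, or None.
- ctrl.grab_frame(name): name is "side" or "top" or "wrist"; returns the picture (420x560x3 uint8, red, green, blue); there is no depth.
- ctrl.camera_model(name): a dict with "K" (3x3 intrinsics, pixels), "extrinsics" (4x4, takes a point from camera to world coordinates); the wrist camera has in their place "T_tool_cam" (4x4, takes a point from camera to tool coordinates, whose origin is the TCP and whose axes are the flange's). Camera axes: x right, y up, looking along -z (the intrinsics and any distortion apply to the point x, -y, -z); pixel columns grow to the right and rows downward; lengths in mm; the calibration is good to about 2 mm. A picture is of the moment at which its call begins: read the wrist's pose just before it. camera_model takes no time and is no camera call.
A pose or a line that the arm cannot do raises ctrl.Unreachable and nothing moves.
- ctrl.finish_job(): hands the job in; it is judged then, once.
Readings, each from a call of its own:
- ctrl.get_time(): time.
- ctrl.get_q(): joint angles.
- ctrl.get_qd(): joint speeds.
- ctrl.get_joint_torque(): joint torques, N m.
- ctrl.get_eef_pos(): TCP position.
- ctrl.get_ee_rot(): TCP orientation.
- ctrl.get_force(): force on the tool from outside, world axes, zero at the start.
- ctrl.get_moment(): the same for the moment, N m.
- ctrl.get_opening(): opening from 0.0 (shut) to 1.0 (fully open).
- ctrl.get_finger_force(): force on a finger pad.
Only numpy, scipy, OpenCV 4.12 (cv2) and the standard library are available. Lean on these libraries where they do the work, as an engineer would, in place of code of your own. Each camera call takes 0.05 s, during which the arm holds its last target. There are 200 camera calls.

## Task

I am refilling the turntable's ball race and need three balls: twist the ball feeder's T-shaped knob clockwise to its stop, just once, so that a ball drops into the empty end pocket of the tray standing under it, and let the knob spring back. Then draw the tray out from under the feeder by its upright grip and carry it level, every ball staying in its pocket, to the turntable base. Finish while holding the tray there, still and level, its middle pocket over the middle of the turntable and its underside a few centimetres clear of the race, and leave the other things on the bench where they are.

Things in the scene. Friction and masses are not known exactly. Their poses are not given: they have to be found in the camera images.
- ball_feeder: Ball feeder, fixed: a round grey housing 104 mm across, 34 to 68 mm above the bench, on a block at its back (+x). Origin on the bench under the knob's axis, z up; the tray sticks out to -x between two foot bars (9 mm high, x -90 to 60 mm, inner faces at y = +-27 mm). Base plate 70 x 150 mm at x 45 to 115. A clear tube of spare balls stands on it at (-10, -26) mm, top at 100 mm.
- ball_outlet (a point): Lower end of the feeder's ball outlet, a steel collar 26 mm across, at feeder (-28, 0) mm, 30 mm above the bench, over the tray's end pocket. With a ball in that pocket the tray can rise only about 5 mm under it: draw the tray 60 mm along the feeder's -x before lifting, and it is clear of the housing.
- knob_grip (a point): Point on the knob's axis 125 mm above the bench: the middle of the black bar of the T-shaped knob on top of the feeder (bar 56 mm long, 14 mm wide, 106 to 138 mm above the bench; shaft below it). Axes as ball_feeder. At rest the bar's length points 0.6 rad counter-clockwise, seen from above, from the feeder's x axis.
- feed_knob (a joint): Turn of the knob, rad: 0 at rest, growing clockwise seen from above to a hard stop at 1.2. A spring pulls it back (0.05 Nm at rest, 0.14 Nm at the stop). In about the last 0.15 rad before the stop one ball drops from the outlet; back at 0 the next ball loads, so a second turn would drop another.
- ball_tray: Loose wooden tray, about 0.16 kg: plate 108 x 48 mm, 8 mm thick, 11 mm at its edge strips, with three round pockets in a row (12 mm wide, so a ball sinks in only 2.3 mm) and an upright dark wooden grip 18 mm wide (y), 70 mm long (x -124 to -54 mm), 46 mm high. Origin on its underside below the middle pocket; x from grip to end pocket, at the start along the feeder's x; z up.
- tray_grip (a point): Where to take the tray: middle of the upright grip, 89 mm behind the middle pocket (tray x = -89 mm), 28 mm above the tray's underside. Axes as ball_tray. The loaded tray balances roughly 55 mm in front of this point.
- pocket_tip (a point): Centre of a ball seated in the end pocket (tray x = +32 mm, 14.7 mm above the underside), the one farthest from the grip; empty at the start.
- pocket_mid (a point): Centre of a ball seated in the middle pocket (tray x = 0, 14.7 mm above the underside).
- pocket_rear (a point): Centre of a ball seated in the pocket next to the grip (tray x = -32 mm, 14.7 mm above the underside).
- ball_mid_center (a point): Centre of the loose steel ball, 18 mm across, that lies in the middle pocket.
- ball_rear_center (a point): Centre of the loose steel ball, 18 mm across, that lies in the pocket next to the grip.
- ball_feed_center (a point): Centre of the steel ball, 18 mm across, that the feeder will drop; out of sight in the housing at the start.
- ball_spare1_center (a point): Centre of the next steel ball, 18 mm across, in the clear tube; it stays in the feeder.
- turntable_center (a point): Middle of the turntable base, 35 mm above the bench: a fixed wooden disc 180 mm across with a steel ball race (a ring of 18 mm balls with a gap for three) and a short brass pin in its middle; nothing on it is higher than 39 mm above the bench.
- wax_tin: Bystander: flat round tin 77 mm across, 31 mm high, origin under its centre.
- mallet: Bystander: turned wooden mallet standing on its head, 66 mm across, 220 mm high, origin under its centre.
- tape_roll: Bystander: roll of masking tape lying flat, 98 mm across, 25 mm high, origin under its centre.
Mind the look-alikes: they are no part of the job. What is shaped like the part that bears turntable_center but orange is not meant.

How it is judged:
By the outcome, as a careful person would: the job done as asked, in the order asked, and still so for the second after the job is handed in, while the arm keeps its last pose, push and grip.
It also fails if it takes over 64 s, if anything falls off the work surface, if the arm or the gripper's body presses on something with over 40 N, if the wrist force passes 120 N, or if a joint passes its speed limit or range.

## Working session

There is one attempt and no reset: what is moved stays moved. The work goes in short steps, each a Python script; the robot and the scene stay as the last script left them, time stands still between calls to the robot, and variables do not carry over. Pictures are saved under pics/ and viewed, at most 10 in all, crops included, and the job is handed in when it is done.

```bash
ls; mkdir -p pics; python3 - <<'E'
from workcell import ctrl
import cv2,numpy as np
for n in("top","side"):
    im=ctrl.grab_frame(n); cv2.imwrite(f"pics/{n}0.png",cv2.resize(im[:,:,::-1],(800,600),interpolation=cv2.INTER_CUBIC)); 
    m=ctrl.camera_model(n); print(n,{k:(np.round(v,3).tolist() if hasattr(v,'shape') else v) for k,v in m.items()})
print(ctrl.camera_model("wrist"),ctrl.tcp_to_grasp,ctrl.get_ee_rot(),ctrl.get_time())
E
```

```text
pics
top {'K': [[473.016, 0.0, 275.958], [0.0, 473.016, 205.944], [0.0, 0.0, 1.0]], 'extrinsics': [[-0.002, 0.988, -0.154, 322.836], [-1.0, -0.002, -0.005, 67.458], [-0.005, 0.154, 0.988, 1578.949], [0.0, 0.0, 0.0, 1.0]]}
side {'K': [[469.197, 0.0, 280.907], [0.0, 469.197, 206.548], [0.0, 0.0, 1.0]], 'extrinsics': [[0.952, 0.112, -0.284, 122.438], [-0.305, 0.326, -0.895, -1236.067], [-0.008, 0.939, 0.344, 618.885], [0.0, 0.0, 0.0, 1.0]]}
{'K': array([[373.3570846 ,   0.        , 280.19841434],
       [  0.        , 373.3570846 , 212.96893752],
       [  0.        ,   0.        ,   1.        ]]), 'T_tool_cam': array([[ 2.24471881e-04,  9.52277095e-01,  3.05234802e-01,
         7.74020650e+01],
       [ 9.99999919e-01, -3.15644394e-04,  2.49345958e-04,
         1.71795089e-01],
       [ 3.33792099e-04,  3.05234721e-01, -9.52277089e-01,
        -1.42951721e+02],
       [ 0.00000000e+00,  0.00000000e+00,  0.00000000e+00,
         1.00000000e+00]])} -18.700000000000003 [-3.13985267e+00  8.76564139e-05  2.67791048e+00] 0.1
```

View pics/top0.png

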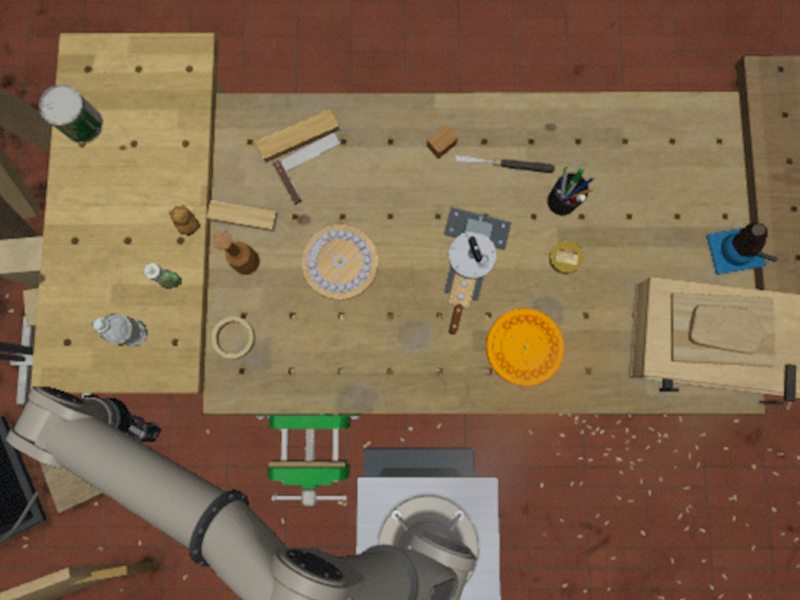

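View pics/side0.png

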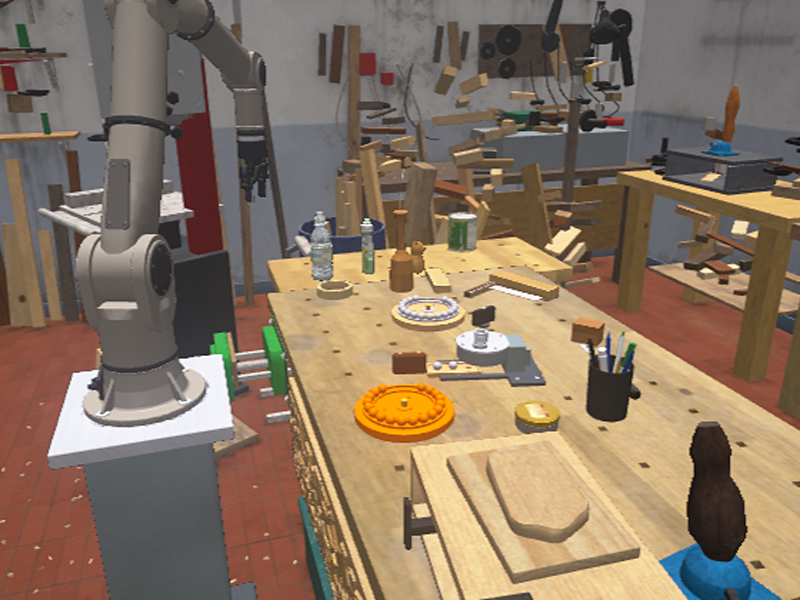

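```bash
cat > h.py <<'E'
from workcell import ctrl
import cv2,numpy as np
from scipy.spatial.transform import Rotation as Ro
def pose(n):
    m=ctrl.camera_model(n)
    if n!="wrist": return m["K"],m["extrinsics"]
    T=np.eye(4);T[:3,:3]=Ro.from_euler('xyz',ctrl.get_ee_rot()).as_matrix();T[:3,3]=ctrl.get_eef_pos()
    return m["K"],T@m["T_tool_cam"]
def unproj(K,E,u,v,z):
    d=E[:3,:3]@np.array([(u-K[0,2])/K[0,0],-(v-K[1,2])/K[1,1],-1.])
    return E[:3,3]+d*(z-E[2,3])/d[2]
def proj(K,E,p):
    c=np.linalg.inv(E)@np.append(p,1.); return K[0,0]*c[0]/-c[2]+K[0,2], K[1,1]*-c[1]/-c[2]+K[1,2]
E
python3 - <<'E'
from h import *
K,E=pose("top")
f=800/560
for n,u,v,z in [("turntable pin",340,261,37),("knob",474,248,138),("grip a",461,307,46),("grip b",453,330,46),("ballmid",461,297,20),("rear",463,284,20),("plateL",446,238,5),("plateR",510,245,5),("orange",525,347,37),("housing",472,254,68),("pens",566,205,40),("tin",566,257,31),("mallet",240,260,0)]:
    print(n,unproj(K,E,(u+.5)/f-.5,(v+.5)/f-.5,z).round(0))
E
```

```text
turntable pin [643. 202.  37.]
knob [650. -99. 138.]
grip a [533. -77.  46.]
grip b [480. -58.  46.]
ballmid [560. -80.  20.]
rear [591. -85.  20.]
plateL [705. -48.   5.]
plateR [ 687. -200.    5.]
orange [ 442. -222.   37.]
housing [ 652. -102.   68.]
pens [ 775. -328.   40.]
tin [ 652. -325.   31.]
mallet [654. 444.   0.]
```

```bash
python3 - <<'E'
from h import *
np.set_printoptions(precision=2,suppress=True)
for nm,p,ys in [("view",(600,-90,330),(0,-.25,2.9,-3.1)),("knob",(650,-99,106),(.35,-.85,3.49,2.29,-2.79)),("tray",(508,-67,9),(-.25,2.89)),("end",(560,220,70),(-.25,2.89))]:
    for y in ys:
        print(nm,y,ctrl.inverse_kinematics(p,[np.pi,0,y]))
ctrl.movep((640,-80,330),[np.pi,0,-.25+np.pi]) if 0 else None
E
```

```text
view 0 [-0.6   0.38  0.93  1.52 -0.31  1.4  -1.22]
view -0.25 [-0.63  0.4   0.99  1.52 -0.34  1.4  -1.44]
view 2.9 [-0.46  0.32  0.71  1.52 -0.21  1.38  1.6 ]
view -3.1 [-0.43  0.32  0.67  1.52 -0.2   1.38  1.87]
knob 0.35 [-0.45  0.67  0.8   1.66 -0.54  1.05 -0.71]
knob -0.85 [-0.65  0.94  1.26  1.66 -0.94  1.27 -1.61]
knob 3.49 [-0.21  0.56  0.42  1.65 -0.26  0.99  2.22]
knob 2.29 [-0.31  0.59  0.57  1.65 -0.36  1.    1.1 ]
knob -2.79 [-0.21  0.56  0.42  1.65 -0.26  0.99  2.22]
tray -0.25 [-0.61  0.63  0.85  2.07 -0.7   0.76 -1.14]
tray 2.89 [-0.34  0.5   0.48  2.06 -0.36  0.66  1.7 ]
end -0.25 [-0.93  0.57  0.66  1.82 -0.44  0.9  -1.89]
end 2.89 [-0.59  0.49  0.19  1.81 -0.11  0.85  0.97]
```

```bash
python3 - <<'E'
from h import *
ctrl.movep((520,-65,250),[np.pi,0,2.89]); ctrl.pause(.3)
K,E=pose("wrist"); im=ctrl.grab_frame("wrist")
np.savez("w1.npz",K=K,E=E); cv2.imwrite("pics/w1.png",cv2.resize(im[:,:,::-1],(800,600),interpolation=cv2.INTER_CUBIC))
print(ctrl.get_time(),ctrl.get_eef_pos())
E
```

```text
2.8833 [520.05546685 -64.78997788 249.96108811]
```

View pics/w1.png

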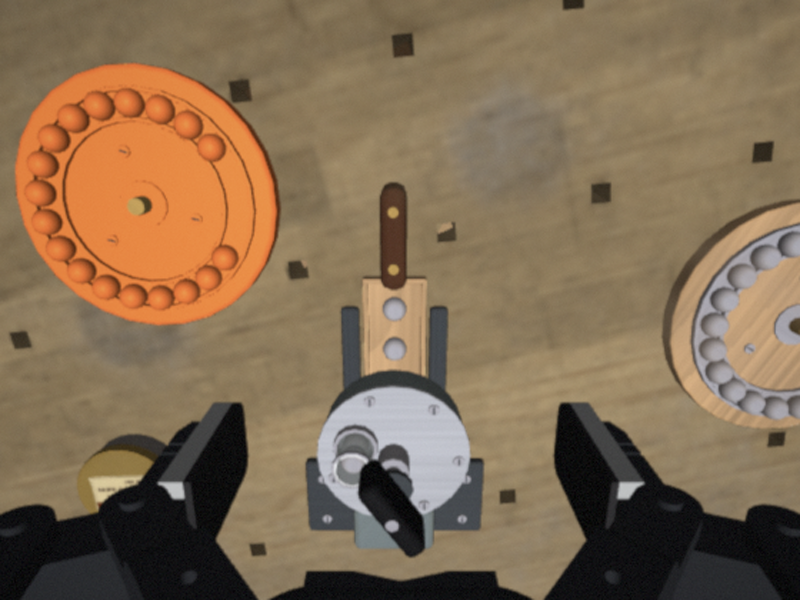

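```bash
python3 - <<'E'
from h import *
d=np.load("w1.npz");K,E=d["K"],d["E"]; f=800/560
P={}
for n,u,v,z in [("r1",393,213,46),("r2",393,270,46),("rear",394,309,14.7),("mid",395,349,14.7),("hous",393.5,447,68),("knob",392,526,138),("footL",359,308,9),("footR",432,308,9),("footL2",359,370,9),("plateL",309,529,4),("plateR",481,529,4)]:
    P[n]=unproj(K,E,(u+.5)/f-.5,(v+.5)/f-.5,z); print(n,P[n].round(1))
def a(p,q): d=P[q]-P[p]; return np.arctan2(d[1],d[0]),np.hypot(*d[:2])
for p in [("r1","r2"),("r1","mid"),("mid","hous"),("rear","mid"),("mid","knob"),("footR","footL"),("plateR","plateL"),("r1","knob")]: print(p,a(*p))
K,E=pose("top")
E
python3 - <<'E'
import cv2
im=cv2.imread("pics/w1.png"); cv2.imwrite("pics/w1c.png",cv2.resize(im[170:570,290:500],None,fx=1.45,fy=1.45,interpolation=cv2.INTER_CUBIC))
E
```

```text
r1 [491.3 -62.5  46. ]
r2 [528.1 -72.   46. ]
rear [564.7 -81.3  14.7]
mid [596.1 -88.6  14.7]
hous [ 646.2 -102.2   68. ]
knob [ 653.5 -104.   138. ]
footL [ 559.2 -107.3    9. ]
footR [572.9 -53.7   9. ]
footL2 [ 608.6 -121.2    9. ]
plateL [ 747.9 -206.8    4. ]
plateR [785.6 -59.3   4. ]
('r1', 'r2') (np.float64(-0.2550786271261343), np.float64(37.96646376664811))
('r1', 'mid') (np.float64(-0.24489175447473102), np.float64(107.99587233393498))
('mid', 'hous') (np.float64(-0.2637184714429648), np.float64(51.85685994300417))
('rear', 'mid') (np.float64(-0.23076638645302427), np.float64(32.23118319814015))
('mid', 'knob') (np.float64(-0.26206506557380127), np.float64(59.390133158282005))
('footR', 'footL') (np.float64(-1.82146956042146), np.float64(55.29501747175296))
('plateR', 'plateL') (np.float64(-1.821282383313208), np.float64(152.23625321147503))
('r1', 'knob') (np.float64(-0.2509849510785518), np.float64(167.38035512015415))
```

View pics/w1c.png

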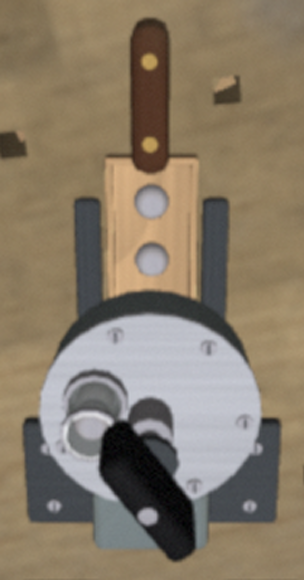

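```bash
python3 - <<'E'
from h import *
p=np.array([653.8,-103.8,108]); y0=-.25+.6+np.pi
ctrl.movep(p+[0,0,70],[np.pi,0,y0])
print(ctrl.servo_line(p,vel=80,threshold=8),ctrl.get_eef_pos(),ctrl.get_force())
ctrl.gripper_to(0.0)
print(ctrl.get_opening(),ctrl.get_finger_force(),ctrl.get_force(),ctrl.get_moment(),ctrl.get_time())
K,E=pose("wrist"); im=ctrl.grab_frame("wrist"); cv2.imwrite("pics/w2.png",im[:,:,::-1])
E
```

```text
False [ 654.29722878 -104.05126248  108.60627438] [ 0.07493581 -0.24345985  0.44129229]
0.15491384776453174 59.261106848716736 [-1.97217605  1.19625774  2.00947212] [ 0.14436091  0.30143267 -0.12574958] 5.325
```

View pics/w2.png

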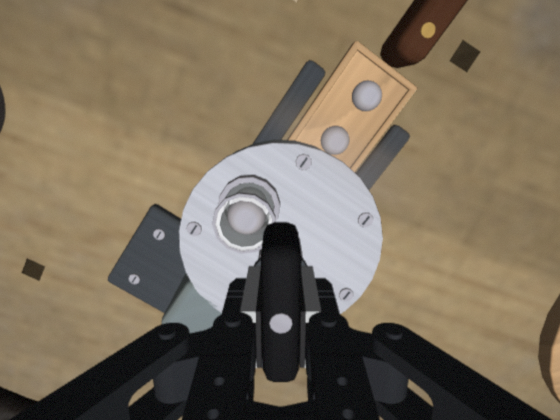

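The bar sits between the pads with its screw midway between them at (281,323), so the grasp is good. Next, the turn.

```bash
python3 - <<'E'
from h import *
p=[654.0,-103.9,108.3]; y0=-.25+.6+np.pi
def rot(a):
    ctrl.movep(p,[np.pi,0,y0-a])
    print(round(a,2),round((y0-ctrl.get_ee_rot()[2]+np.pi)%(2*np.pi)-np.pi,3),ctrl.get_eef_pos().round(1),np.round(ctrl.get_force(),1),np.round(ctrl.get_moment(),2))
m=None
for a in list(np.arange(.2,1.1,.2))+[1.1,1.15,1.2,1.23]:
    rot(a)
ctrl.pause(.4)
for a in (1.2,):
    rot(a)
K,E=pose("wrist"); im=ctrl.grab_frame("wrist"); cv2.imwrite("pics/w3.png",im[:,:,::-1]); print(ctrl.get_time())
E
```

```text
0.2 0.196 [ 653.8 -103.7  108.2] [-2.4  1.4  3. ] [0.25 0.34 0.07]
0.4 0.394 [ 653.8 -104.   108.3] [-2.   0.5  1.9] [0.12 0.39 0.1 ]
0.6 0.594 [ 653.7 -104.3  108.2] [-1.8  0.7  2.5] [-0.01  0.41  0.06]
0.8 0.793 [ 653.7 -104.6  108.3] [-2.1 -1.6  2.1] [-0.2   0.51  0.13]
1.0 0.994 [ 653.5 -104.8  108.3] [-2.7 -2.6  2.5] [-0.41  0.72  0.08]
1.1 1.095 [ 653.4 -104.9  108.2] [-3.8 -3.   1.8] [-0.63  0.81  0.12]
1.15 1.145 [ 653.3 -105.   108.2] [-4.5 -3.3  2. ] [-0.57  0.81  0.14]
1.2 1.195 [ 653.3 -105.   108.2] [-3.9 -3.2  1.6] [-0.62  0.77  0.14]
1.23 1.223 [ 653.3 -105.1  108.3] [-5.  -2.8  2.8] [-0.6   0.82  0.61]
1.2 1.195 [ 653.3 -105.1  108.3] [-5.1 -2.8  1.6] [-0.67  0.81  0.2 ]
8.5
```

```bash
python3 - <<'E'
from h import *
p=[653.8,-104.2,108.3]; y0=-.25+.6+np.pi
for a in (1.,.75,.5,.25,0.02): ctrl.movep(p,[np.pi,0,y0-a])
print(ctrl.get_force(),ctrl.get_moment())
ctrl.gripper_to(1.0); ctrl.pause(.3)
ctrl.servo_line([653.8,-104.2,190],vel=120)
ctrl.movep((520,-68,190),[np.pi,0,2.8911]); ctrl.pause(.2)
K,E=pose("wrist"); im=ctrl.grab_frame("wrist"); np.savez("w4.npz",K=K,E=E)
cv2.imwrite("pics/w4.png",cv2.resize(im[:,:,::-1],(800,600),interpolation=cv2.INTER_CUBIC)); print(ctrl.get_time())
E
```

```text
[-3.38966894  0.45812732  2.61284126] [-0.11186276  0.69790282  0.04477276]
12.7833
```

View pics/w4.png

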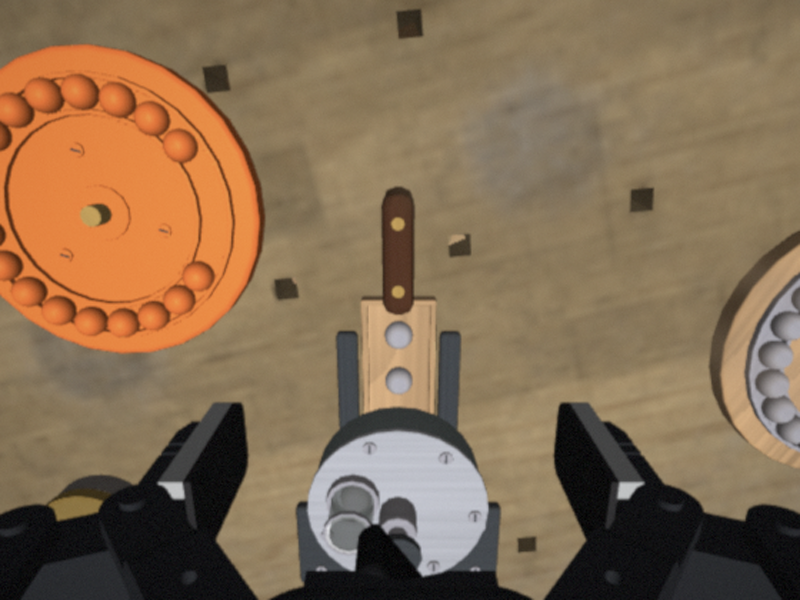

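```bash
python3 - <<'E'
from h import *
d=np.load("w4.npz");K,E=d["K"],d["E"]; f=800/560
P=[unproj(K,E,(u+.5)/f-.5,(v+.5)/f-.5,z) for u,v,z in [(398,224,46),(398,291,46),(398.5,335,14.7),(398.5,380,14.7)]]
for x in P: print(x.round(1))
m=(P[0]+P[1])/2; dd=P[3]-P[0]; yaw=np.arctan2(dd[1],dd[0]); print(m,yaw)
yaw=np.clip(yaw,-.27,-.23)
t=np.array([m[0],m[1],9.3]); R=[np.pi,0,yaw+np.pi]
ctrl.movep(t+[0,0,75],R)
print(ctrl.servo_line(t,vel=80,threshold=8),ctrl.get_eef_pos(),ctrl.get_ee_rot())
ctrl.gripper_to(0.0); ctrl.pause(.2)
print(ctrl.get_opening(),ctrl.get_finger_force(),ctrl.get_force(),ctrl.get_time())
E
```

```text
[491.  -62.3  46. ]
[527.5 -71.6  46. ]
[564.8 -81.1  14.7]
[595.4 -88.9  14.7]
[509.26742816 -66.94185669  46.        ] -0.249884091123285
False [509.7244387  -67.11417576   9.68246111] [3.14141693e+00 9.23190824e-04 2.89153607e+00]
0.2010773956225648 58.99967908859253 [-0.60382874  1.06045371  4.07699581] 15.1917
```

```bash
python3 - <<'E'
from h import *
p=ctrl.get_eef_pos(); u=np.array([np.cos(-.25),np.sin(-.25),0])
R=[np.pi,0,np.pi-.25]
ctrl.servo_line(p+[0,0,1.5],vel=10,attitude=R)
ctrl.servo_line(p-66*u+[0,0,1.5],vel=40)
ctrl.pause(.2); print(ctrl.get_force(),ctrl.get_eef_pos())
ctrl.servo_line(p-66*u+[0,0,110],vel=50); ctrl.pause(.3)
print(ctrl.get_eef_pos(),ctrl.get_ee_rot(),ctrl.get_force(),ctrl.get_moment(),ctrl.get_opening())
K,E=pose("wrist"); im=ctrl.grab_frame("wrist"); np.savez("w5.npz",K=K,E=E)
cv2.imwrite("pics/w5.png",im[:,:,::-1])
K,E=pose("side"); im2=ctrl.grab_frame("side"); u0,v0=map(int,proj(K,E,ctrl.get_eef_pos())); 
c=im2[max(0,v0-70):v0+50,max(0,u0-60):u0+120]
h=cv2.resize(c[:,:,::-1],None,fx=3.5,fy=3.5,interpolation=cv2.INTER_CUBIC)[:420]
o=np.zeros((600,800,3),np.uint8); o[:420,:h.shape[1]]=h[:,:800]; cv2.imwrite("pics/s5.png",o[:420,:640]); print(ctrl.get_time())
E
```

```text
[ 0.18886018 -0.23504583 -1.551425  ] [445.59609068 -50.68337382  10.99358005]
[445.45848661 -50.61036544 119.44928957] [-3.14149986e+00 -1.07026016e-04  2.89163454e+00] [-0.12904129  0.39161521 -1.46146089] [-0.00739439  0.15893606  0.02681932] 0.20288046058163148
20.225
```

View pics/w5.png

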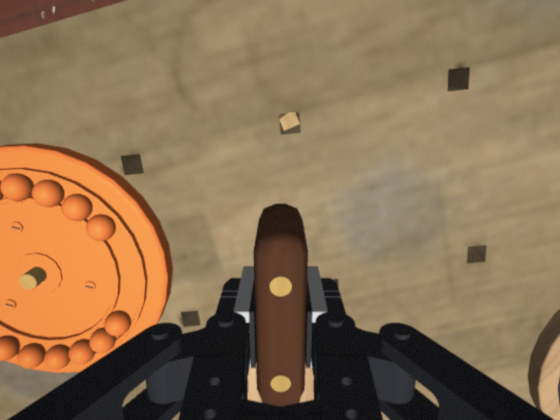

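View pics/s5.png

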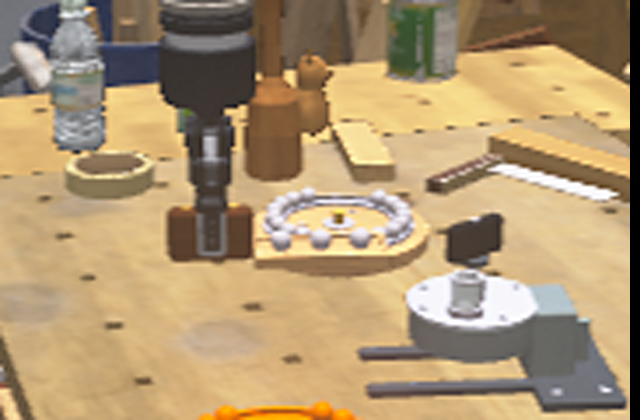

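The three balls sit in the tray at (278,240), (320,238) and (362,240), and it looks level. I'll move level to a spot where the wrist camera can see the turntable's pin.

```bash
python3 - <<'E'
from h import *
T0=ctrl.camera_model("wrist"); K=T0["K"]
R=[np.pi,0,np.pi-.25]; best=None
for x in range(420,560,20):
  for y in range(-40,140,20):
    T=np.eye(4);T[:3,:3]=Ro.from_euler('xyz',R).as_matrix();T[:3,3]=(x,y,200)
    q=proj(K,T@T0["T_tool_cam"],(643,202,37)); s=np.hypot(q[0]-440,q[1]-190)
    if best is None or s<best[0]: best=(s,x,y,q)
print(best); _,x,y,_=best
p=ctrl.get_eef_pos(); ctrl.servo_line([p[0],p[1],200],vel=100,attitude=R); ctrl.servo_line([x,y,200],vel=100); ctrl.pause(.3)
K,E=pose("wrist"); im=ctrl.grab_frame("wrist"); np.savez("w6.npz",K=K,E=E)
cv2.imwrite("pics/w6.png",cv2.resize(im[:,:,::-1],(800,600),interpolation=cv2.INTER_CUBIC)); print(ctrl.get_time())
E
```

```text
(np.float64(73.21728509927239), 540, 60, (np.float64(462.18441959663494), np.float64(259.77551407527267)))
23.1417
```

View pics/w6.png

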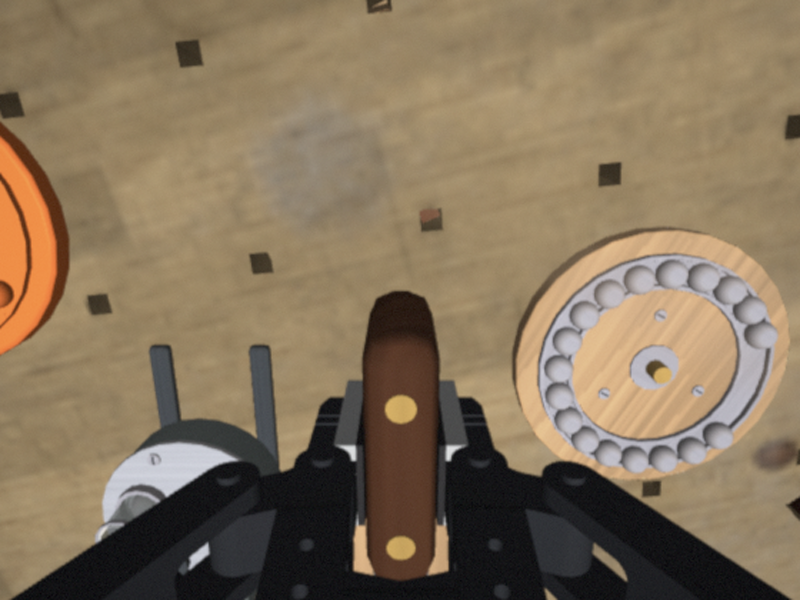

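```bash
python3 - <<'E'
from h import *
d=np.load("w6.npz");K,E=d["K"],d["E"]; f=800/560
g=lambda u,v,z:unproj(K,E,(u+.5)/f-.5,(v+.5)/f-.5,z)
a,b=g(661,375,39),g(655,367.5,31); print(a,b)
c=np.append((a[:2]*.6+b[:2]*.4),0)
assert np.hypot(*(c[:2]-[643,202]))<12
u=np.array([np.cos(-.25),np.sin(-.25),0]); R=[np.pi,0,np.pi-.25]
t=c-89*u
ctrl.servo_line(t+[0,0,200],vel=90,attitude=R); ctrl.servo_line(t+[0,0,81],vel=60); ctrl.pause(.5)
e=t+[0,0,81]-ctrl.get_eef_pos(); print(e,ctrl.get_ee_rot(),ctrl.get_force(),ctrl.get_opening(),ctrl.get_time())
for n in("top","side"):
    K,E=pose(n); im=ctrl.grab_frame(n); x,y=map(int,proj(K,E,c+[0,0,70])); s=im[y-60:y+60,x-75:x+75]
    cv2.imwrite(f"pics/f_{n}.png",cv2.resize(s[:,:,::-1],None,fx=4,fy=4,interpolation=cv2.INTER_CUBIC))
    print(n,[tuple((np.array(proj(K,E,q))-[x-75,y-60])*4+1.5) for q in (c+[0,0,85.5],c+[0,0,37])])
a=cv2.imread("pics/f_top.png");b=cv2.imread("pics/f_side.png")
cv2.imwrite("pics/f.png",cv2.resize(np.vstack([a,b]),None,fx=.625,fy=.625))
E
```

```text
[644.45963864 201.22032384  39.        ] [642.95490943 201.26463298  31.        ]
[-0.00872387  0.00911355 -0.00025634] [3.14158304e+00 1.71008122e-05 2.89159853e+00] [ 0.1880954  -0.22217455 -2.59903651] 0.20148424377084373 27.75
top [(np.float64(300.9040056964568), np.float64(238.43548843562746)), (np.float64(305.98512283445507), np.float64(250.6958080231119))]
side [(np.float64(305.51204317731845), np.float64(225.95527261411246)), (np.float64(305.22413605414977), np.float64(278.538985811506))]
```

View pics/f.png

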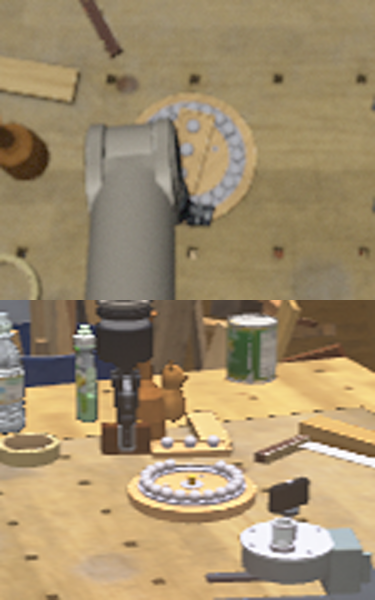

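```bash
python3 - <<'E'
from h import *
f=800/560; c=np.array([643.9,201.2,0])
K,E=pose("side")
for z in (0,31,35,39): print(z,(np.array(proj(K,E,c+[0,0,z]))+.5)*f-.5)
print("knob",(np.array(proj(K,E,[653.8,-103.8,125]))+.5)*f-.5)
im=ctrl.grab_frame("side"); hsv=cv2.cvtColor(im,cv2.COLOR_RGB2HSV).astype(int)
x,y=map(int,proj(K,E,c+[0,0,37])); print(x,y)
for r in range(y-4,y+10): print(r,[tuple(map(int,im[r,q])) for q in range(x-3,x+4)])
E
```

```text
0 [427.20301715 317.51686502]
31 [427.26762467 305.74242047]
35 [427.27602254 304.21194374]
39 [427.28443457 302.67888745]
knob [484.20783736 313.09731251]
298 212
208 [(236, 214, 178), (235, 212, 175), (236, 218, 193), (236, 221, 205), (235, 220, 198), (230, 210, 178), (228, 204, 171)]
209 [(108, 97, 96), (103, 92, 89), (112, 102, 101), (142, 133, 139), (137, 127, 132), (122, 113, 113), (114, 105, 103)]
210 [(243, 242, 255), (238, 236, 251), (239, 237, 251), (239, 237, 251), (239, 236, 251), (241, 238, 253), (242, 239, 254)]
211 [(141, 125, 123), (156, 137, 129), (156, 136, 128), (180, 150, 133), (174, 147, 134), (159, 139, 132), (160, 140, 134)]
212 [(251, 214, 146), (251, 215, 148), (251, 217, 149), (251, 216, 150), (252, 218, 143), (250, 215, 143), (249, 212, 146)]
213 [(250, 219, 152), (250, 218, 152), (240, 198, 135), (246, 207, 105), (255, 229, 93), (255, 231, 93), (253, 223, 130)]
214 [(250, 221, 153), (251, 221, 152), (245, 202, 135), (184, 140, 86), (129, 99, 49), (134, 102, 47), (233, 185, 120)]
215 [(248, 226, 183), (247, 229, 208), (234, 219, 214), (172, 153, 143), (134, 101, 45), (129, 98, 44), (222, 200, 195)]
216 [(244, 229, 230), (235, 234, 250), (225, 221, 232), (169, 150, 137), (131, 97, 36), (125, 93, 32), (210, 202, 215)]
217 [(229, 194, 156), (220, 215, 229), (237, 236, 252), (238, 238, 254), (228, 223, 236), (231, 229, 242), (238, 238, 254)]
218 [(252, 225, 161), (244, 207, 140), (207, 164, 122), (185, 160, 144), (190, 169, 161), (222, 192, 170), (210, 174, 143)]
219 [(242, 241, 255), (246, 234, 232), (255, 230, 174), (253, 223, 155), (251, 229, 191), (246, 238, 243), (244, 238, 245)]
220 [(233, 227, 234), (223, 214, 225), (225, 190, 165), (229, 197, 168), (232, 222, 224), (238, 233, 240), (236, 232, 239)]
221 [(185, 174, 181), (169, 159, 166), (176, 157, 150), (173, 157, 153), (180, 170, 177), (200, 190, 197), (198, 187, 195)]
```

```bash
python3 - <<'E'
from h import *
c=np.array([643.9,201.2,0]); u=np.array([np.cos(-.25),np.sin(-.25),0])
for n in("side","top"):
    K,E=pose(n); im=ctrl.grab_frame(n).astype(int); sc=8
    for d in(-32,0,32):
        x,y=proj(K,E,c+d*u+[0,0,86]); xi,yi=int(round(x)),int(round(y))
        w=im[yi-5:yi+6,xi-5:xi+6]; m=(w[...,2]>w[...,0]-15)  # greyish vs wood
        ys,xs=np.nonzero(m); print(n,d,(round(x,1),round(y,1)),"blob",(xs.mean()+xi-5).round(1),(ys.mean()+yi-5).round(1),m.sum())
        if n=="side" and d==0: print("\n".join("".join("#" if q else "." for q in r) for r in (im[yi-9:yi+10,xi-20:xi+21,2]>im[yi-9:yi+10,xi-20:xi+21,0]-15)))
E
```

```text
side -32 (np.float64(289.8), np.float64(199.2)) blob 289.5 199.3 14
side 0 (np.float64(299.0), np.float64(199.0)) blob 298.6 199.4 13
.........................................
.........................................
.........................................
.........................................
.........................................
.........................................
.........................................
............................##...........
.........####......###......###..........
.........####.....####......###..........
.........####.....####......###..........
..........##.......##.......##...........
.........................................
.........................................
.........................................
.........................................
.........................................
..........####..................#........
......########.................###.......
side 32 (np.float64(308.3), np.float64(198.7)) blob 307.8 199.0 13
top -32 (np.float64(234.3), np.float64(188.6)) blob 232.3 189.1 53
top 0 (np.float64(236.8), np.float64(179.2)) blob 234.3 179.7 37
top 32 (np.float64(239.4), np.float64(169.8)) blob 238.6 169.9 17
```

```bash
python3 - <<'E'
from workcell import ctrl
print(abs(ctrl.get_qd()).max(),ctrl.get_time()); print(ctrl.finish_job())
E
```

```text
0.0034782857147300783 28.0
the job is handed in; nothing more can be done
None
```

The job is handed in at 28.0 s: I turned the knob once to its stop and let it spring back, and the arm now holds the tray with all three balls, still and level to about 0.01 rad, its middle pocket over the turntable's middle and its underside about 3 cm above the race; the wrist and top cameras agree on that middle to 1–2 mm, but the side camera reads it about one pixel lower (which could be 9 mm in y), and I put that down to calibration.

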